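# Show the sealed cap's index pin to the bench camera with the mirror

### The arm

A 7-joint arm with a two-finger parallel gripper is mounted at the origin on a cart in front of the work surface, level with it; the furniture and walls round the work are solid. World frame = base frame: x ahead of the robot, y to its left, z up, the work surface at z = 0. Lengths are in m, angles in rad, forces in N, time in s.
With the tool pointing down it reaches from about 0.425 to 0.825 m from the base axis. Payload 3.6 kg.
Tool frame: the origin (TCP) lies between the finger pads; the fingertips stand 17 mm ahead of it and the grasp point (between the pads) lies 2 mm behind it; z points along the fingers, y is the line along which they close (so a half turn about z gives the same grasp; the last joint's range is limited). The gripper opens to 85 mm and grips with 20 to 120 N. Pads are 22 mm wide; open, the fingers measure 114 mm over their backs; the gripper's body (76 mm by 85 mm) begins 54 mm behind the grasp point. The pads swing forward as they close: fully open they stand 13 mm farther back than shut.
Start: joints at [-1.373, 0.615, -0.013, 1.423, 0.008, 1.103, -0.04], TCP at [0.145, 0.634, 0.248] pointing down, gripper open.
Joint ranges: [-3.12, 3.12], [-0.3, 2.06], [-1.34, 1.32], [0.26, 2.42], [-1.36, 4.5], [0.01, 1.98], [-2.84, 2.84]. Speed limits (rad/s): [2.79, 2.79, 3.14, 3.14, 3.14, 3.14, 3.14].

### API

Orientations are given as a unit quaternion [w, x, y, z].
In Python, from cell import read_state, grab_frame, close_job, recognise, cut_out gives the robot as it stands.
- The arm moves only by the tool arm_command, never from a script. Its arguments are lists of equal length, an entry for each row: "linear": the shift along the world's x, y, z in cm, a list of three; "dr": the turn, a rotation vector about the world's x, y, z in degrees, a list of three. A call has 1 to 20 rows; each row is the pose to reach, as a shift and turn from the pose commanded when the call began; what a row does not reach only later rows make up. A row lasts 1/8 s, in which the tool goes at most 62.5 mm and 10.7 degrees, less where a joint would pass 70% of its speed; a pose out of reach is approached as far as the arm can. A call with a gripper value outside its range is refused whole. "grip" is the opening in per cent of the stroke, from 0 (shut) to 100 (fully open), set as the call begins (left out, the last holds). The fingers move at their own pace and stop on an object; "force" is the grip in N (left out, the last holds). Time passes only in rows, so rows that repeat a pose let the fingers close. It gives the time, the measured TCP pose, the force, the opening and the grip force at its end, in the units of the state.
- read_state(): the state, without advancing time (a new reading comes with each control period).
- grab_frame(name): name is "side" or "top" or "wrist"; returns a dict with "img" (420x560x3 uint8, red, green, blue), "fx", "fy", "cx", "cy" (pixels), "dist" ([k1, k2, p1, p2, k3] as OpenCV has them; the pictures are not rectified), "world_from_camera" (4x4, takes a point from camera to world coordinates). Camera axes: x right, y up, looking along -z (the intrinsics and any distortion apply to the point x, -y, -z); pixel columns grow to the right and rows downward; lengths in m; the calibration is good to about 2 mm. A picture is of the moment at which its call begins. There is no depth.
- close_job(): hands the job in; it is judged then, once.
Trained networks look in a picture, given as the dict that the camera call returned (one of the last four; its "shot" number tells which), for a name from the list of things; names that differ only in an ending like _2 or _b are one class to them, and where a whole thing is asked for, a point or a joint stands for the part that bears it (a point fixed in the world has none). Each returns a list of dicts, best first, with "p" (0 to 1); they miss things now and then, are a little off and sometimes report something else, mostly with a low value. They report only what shows in the picture. A call takes as long as a camera call.
- recognise(picture, thing): "centre" ([x, y, z] in m, in world coordinates, good to about 4 mm: the middle of the surface that is visible of it).
- cut_out(picture, thing): "pixels" (420x560 bool, what is visible of it).
The state is a dict: "clock": time; "joints": joint angles; "joint_vel": joint speeds; "effort": joint torques, N m; "tcp_pos": TCP position; "orientation": TCP orientation; "wrist_force": force on the tool from outside, world axes, zero at the start; "ft_torque": the same for the moment, N m; "grip_width": finger opening in m; "grip_force": force on a finger pad.
Only numpy, scipy, OpenCV 4.12 (cv2) and the standard library are available. Lean on these libraries where they do the work, as an engineer would, in place of code of your own. Each camera call takes 0.05 s, during which the arm holds its last target. There are 200 camera calls.

### The job

Press the push-on cap of the tube in the grey stand fully home, so that its index pin comes down to the height of the camera. Then turn the inspection mirror, which has a grip bar on its top, until the small bench camera, looking into the mirror, sees that index pin in the middle of the glass, and finish while still holding the mirror at that angle, because its spring turns it back as soon as it is let go. Leave the other things on the bench where they stand.

Things in the scene. Friction and masses are not known exactly. Their poses are not given: they have to be found in the camera images.
- cap (a joint): travel of the grey knurled push-on cap (37 mm across, 26 mm high) down the upright tube in the tube stand: grows as the cap goes down, 0.012 m is fully home against its stop; starts 8 to 12 mm proud. It stays where it is pushed; moving it takes about 6 N (plus a little for speed).
- cap_top (a point): centre of the flat top of that cap: 114 mm above the bench when the cap is fully up, 102 mm when home. The stand (fixed to the bench) is a 60 x 60 mm grey foot with a round socket and a white tube.
- pin (a point): tip of the index pin, a black peg 8 mm thick that sticks out 10 mm sideways from the cap's skirt, roughly away from the robot and to the left, towards the mirror; 29 mm from the cap's centre, 102 mm high with the cap up and 90 mm with it home.
- lens (a point): centre of the front of the lens of the small black bench camera on its post, 90 mm above the bench. The camera is fixed to an aluminium bar that also carries the mirror, 124 mm from lens to mirror axis, and looks level and straight at the mirror axis.
- grip (a point): centre of the black grip bar on top of the mirror, on the mirror's upright turning axis, 156 mm above the bench. The bar is 14 mm thick along its x axis, 44 mm long along its y axis and 32 mm high (140 to 172 mm), free above. Its x axis is level and points the way the mirror looks, at right angles to the glass.
- glass (a point): centre of the mirror's face, on the turning axis, 90 mm above the bench; x points the way the mirror looks. The mirror is square, 74 mm with its frame, 53 to 127 mm above the bench. The camera sees the pin in the middle when this x axis, seen from above, halves the angle between the directions from the axis to the lens and to the pin.
- mirror (a joint): turn of the mirror about its upright axis, rad: 0 at its rest stop, grows counter-clockwise seen from above, up to 1.5. A spring draws it back to 0 with 0.015 N m at 0 and 0.06 N m more per rad. The angle needed lies between about 0.4 and 1.3.
- sight (a point): the camera's line of sight after the mirror (nothing solid): origin on the mirror axis 90 mm above the bench, x axis level along the reflected line of sight, y to its left, z up. It turns twice as far as the mirror.
- bottle_mid (a point): middle of a small clear bottle with a screw cap (44 mm across, 85 mm high), loose, 8 to 18 cm from the tube stand; it has nothing to do with the job.
- lab_timer: flat square bench timer, 66 x 66 x 18 mm, loose; origin at its underside. Bystander.
- vial_amber: small vial, 32 mm across, 62 mm high, loose; origin at its underside. Bystander.
- marker: capped marker pen lying on the bench, 146 mm long, 14 mm thick, loose; origin under its middle. Bystander.

How it is judged:
By the outcome, as a careful person would: the job done as asked, in the order asked, and still so for the second after the job is handed in, while the arm keeps its last pose, push and grip.
It also fails if it takes over 40 s, if anything falls off the work surface, if the arm or the gripper's body presses on something with over 40 N, if the wrist force passes 120 N, or if a joint passes its speed limit or range.

## Working session

There is one attempt and no reset: what is moved stays moved. The work goes in short steps, Python scripts to look and compute and a tool call to move; the robot and the scene stay as the last step left them, time stands still between calls to the robot, and variables do not carry over. Pictures are saved under pics/ and viewed, at most 10 in all, crops included, and the job is handed in when it is done.

Besides the shell and the picture viewer there is one more tool, called after "Request:" as name(argument=value, ...) on one line, values as JSON. arm_command: Moves the arm, as the interface text tells. Its arguments: {"type":"object","properties":{"linear":{"type":"array","items":{"type":"array","items":{"type":"number"}}},"dr":{"type":"array","items":{"type":"array","items":{"type":"number"}}},"grip":{"type":"number"},"force":{"type":"number"}},"required":["linear","dr"]}

```bash
mkdir -p pics; cat > h.py <<'E'
import numpy as np,cv2
from cell import *
def K(f): return np.array([[f['fx'],0,f['cx']],[0,f['fy'],f['cy']],[0,0,1.]])
def px(f,p):
    T=np.linalg.inv(f['world_from_camera']); q=(T[:3,:3]@np.atleast_2d(p).T).T+T[:3,3]
    q=q*[1,-1,-1]
    return cv2.projectPoints(q,np.zeros(3),np.zeros(3),K(f),np.array(f['dist'],float))[0][:,0]
def onz(f,uv,z):
    n=cv2.undistortPoints(np.array(uv,float).reshape(-1,1,2),K(f),np.array(f['dist'],float))[:,0]
    d=np.c_[n[:,0],-n[:,1],-np.ones(len(n))]@np.array(f['world_from_camera'])[:3,:3].T
    o=np.array(f['world_from_camera'])[:3,3]
    return o+d*((z-o[2])/d[:,2])[:,None]
E
python3 - <<'E'
from h import *
np.set_printoptions(precision=4,suppress=True)
s=read_state();print(s['clock'],s['tcp_pos'],s['orientation'],s['grip_width'])
for n in ['side','top']:
    f=grab_frame(n);cv2.imwrite(f'pics/{n}.png',f['img'][:,:,::-1]);print(n,np.array(f['world_from_camera'])[:3,3])
    for t in ['cap','cap_top','pin','lens','grip','glass','bottle_mid','lab_timer','vial_amber','marker']:
        print(t,[(np.round(r['centre'],3),round(r['p'],2)) for r in recognise(f,t)[:3]])
E
```

```text
0.0 [0.1447 0.6329 0.2471] [-0.0001  0.1121  0.9937 -0.0013] 0.08524215250673046
side [ 1.0372 -0.777   0.6292]
cap [(array([ 0.577, -0.238,  0.111]), 0.53)]
cap_top [(array([ 0.577, -0.238,  0.104]), 0.76)]
pin [(array([ 0.581, -0.233,  0.108]), 0.65)]
lens [(array([ 0.642, -0.083,  0.066]), 0.71)]
grip [(array([ 0.659, -0.099,  0.108]), 0.64)]
glass [(array([ 0.663, -0.096,  0.107]), 0.61)]
bottle_mid [(array([ 0.462, -0.185,  0.045]), 0.84)]
lab_timer [(array([0.421, 0.157, 0.014]), 0.55)]
vial_amber []
marker []
top [ 0.4636 -0.1362  1.4314]
cap [(array([ 0.57 , -0.23 ,  0.113]), 0.55), (array([ 0.39 , -0.444,  0.01 ]), 0.33)]
cap_top [(array([ 0.572, -0.232,  0.112]), 0.66)]
pin [(array([ 0.569, -0.227,  0.112]), 0.67), (array([ 0.653, -0.091,  0.147]), 0.52)]
lens []
grip [(array([ 0.654, -0.093,  0.147]), 0.57)]
glass [(array([ 0.654, -0.092,  0.151]), 0.54)]
bottle_mid [(array([ 0.568, -0.228,  0.11 ]), 0.72), (array([ 0.448, -0.172,  0.064]), 0.61)]
lab_timer [(array([0.406, 0.158, 0.018]), 0.57)]
vial_amber [(array([ 0.426, -0.316,  0.06 ]), 0.53)]
marker [(array([ 0.39 , -0.446,  0.01 ]), 0.47)]
```

View pics/side.png

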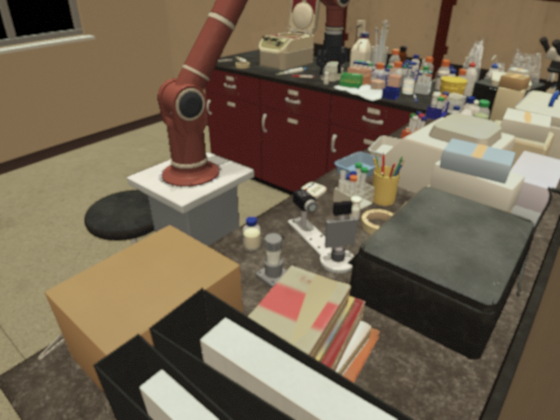

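View pics/top.png

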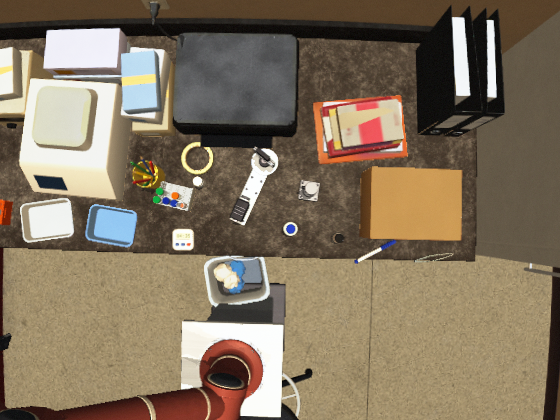

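The side view shows the cap near (273,240), the mirror at (341,232) and its grip at (342,208). In the top view, the cap is at (310,188), the mirror axis at (264,158) and the camera at (240,211). The bottle is at (290,229), the vial at (339,238) and the marker at (375,252). A black box stands behind the mirror.

```bash
python3 - <<'E'
from h import *
np.set_printoptions(precision=4,suppress=True)
t=cv2.imread('pics/top.png')[130:250,215:345];cv2.imwrite('pics/topc.png',cv2.resize(t,None,fx=5,fy=5,interpolation=cv2.INTER_CUBIC)[:600])
t=cv2.imread('pics/side.png')[180:290,230:370];cv2.imwrite('pics/sidec.png',cv2.resize(t,None,fx=5,fy=5,interpolation=cv2.INTER_CUBIC))
E
```

```text
(no output)
```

View pics/topc.png

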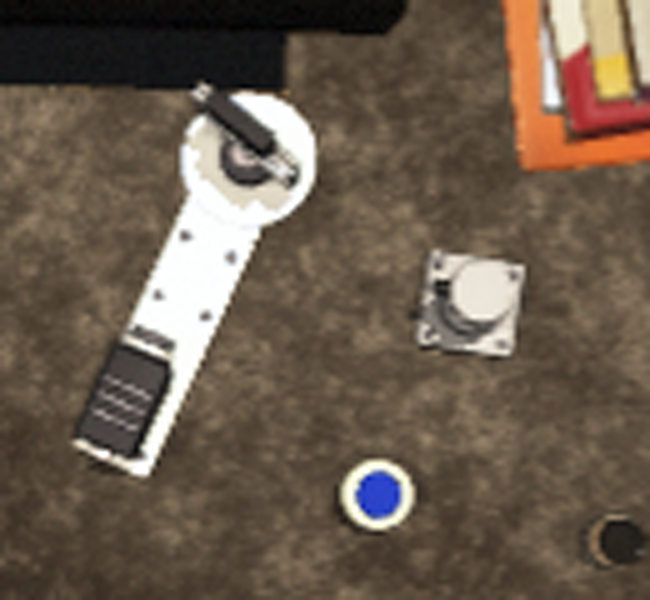

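View pics/sidec.png

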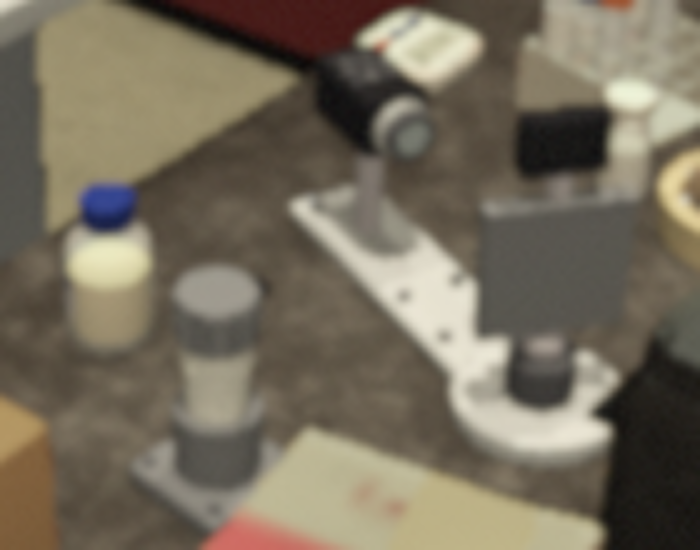

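The crops show the cap's light top at crop (485,290) and the pin's dark spot near (440,290). The base disc is centred at (248,158), and the bar runs down-left to the camera at (130,395). The mirror faces down-left at rest, at about 135°. Next I move over the work and look with the wrist camera.

Request:
arm_command(linear=[[2,-4,3],[6,-8,6],[10,-12,9],[15,-16,10],[18,-21,10],[21,-26,10],[24,-31,10],[27,-36,10],[29,-41,10],[31,-46,10],[32,-51,10],[33,-56,10],[34,-61,10],[34,-66,10],[35,-71,10],[35,-75,10],[35.5,-79,10],[35.5,-79,10],[35.5,-79,10]], dr=[[0,0,-5],[0,0,-12],[0,0,-20],[0,0,-28],[0,0,-36],[0,0,-44],[0,0,-52],[0,0,-60],[0,0,-68],[0,0,-76],[0,0,-84],[0,0,-92],[0,0,-100],[0,0,-108],[0,0,-116],[0,0,-122],[0,0,-122],[0,0,-122],[0,0,-122]], grip=0)

```text
clock: 3.48
tcp_pos: [0.5, -0.1554, 0.3481]
orientation: [-0.001, 0.923, 0.384, 0.0]
wrist_force: [-1.0, -0.2, -0.1]
grip_width: -0.0001
grip_force: 0.0
```

```bash
python3 - <<'E'
from h import *
np.set_printoptions(precision=4,suppress=True)
s=read_state();print(s['clock'],s['tcp_pos'],s['orientation'],s['grip_width'],s['joints'],s['wrist_force'])
f=grab_frame('wrist');cv2.imwrite('pics/w1.png',f['img'][:,:,::-1]);print(f['world_from_camera'],f['fx'])
np.save('pics/w1.npy',{k:v for k,v in f.items()},allow_pickle=True)
for t in ['cap_top','pin','lens','grip','glass','bottle_mid']:
    print(t,[(np.round(r['centre'],3),round(r['p'],2)) for r in recognise(f,t)[:3]])
E
```

```text
3.475 [ 0.5    -0.1554  0.3481] [-0.0006  0.9233  0.3841  0.0002] -9.870144270799255e-05 [-0.2244  0.3898  0.7156  1.6385 -0.2704  1.2155 -0.2331] [-1.0147 -0.2407 -0.119 ]
[[ 0.7095  0.6707  0.2163  0.5548]
 [-0.7047  0.6755  0.217  -0.0995]
 [-0.0006 -0.3064  0.9519  0.4732]
 [ 0.      0.      0.      1.    ]] 305.62207575537604
cap_top [(array([ 0.575, -0.224,  0.11 ]), 0.72)]
pin [(array([ 0.566, -0.223,  0.107]), 0.94)]
lens [(array([ 0.599, -0.062,  0.039]), 0.87)]
grip [(array([ 0.65, -0.09,  0.14]), 0.71)]
glass [(array([ 0.651, -0.089,  0.142]), 0.74)]
bottle_mid [(array([ 0.46 , -0.169,  0.064]), 0.62)]
```

View pics/w1.png

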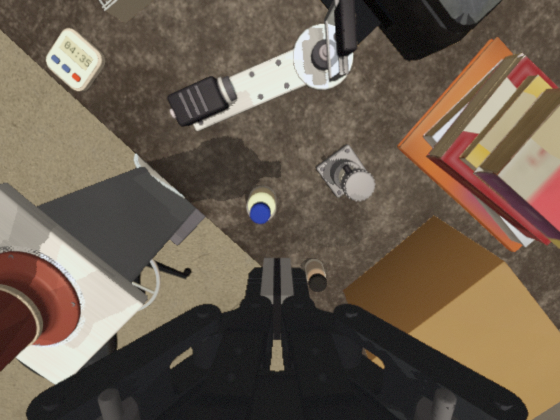

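The wrist view shows the cap top at (358,185), the base disc at (323,56), the grip bar at (345,22) and the camera body at (200,98), with the bottle at (260,207) and the vial at (316,275). I'll crop it for accurate pixels.

```bash
python3 - <<'E'
from h import *
t=cv2.imread('pics/w1.png')
a=cv2.resize(t[0:130,160:390],None,fx=3.4,fy=3.4,interpolation=cv2.INTER_CUBIC)[:,:780]
b=cv2.resize(t[140:210,310:390],None,fx=2,fy=2)  
cv2.imwrite('pics/w1a.png',a)
b=cv2.resize(t[135:210,300:400],None,fx=7,fy=7,interpolation=cv2.INTER_CUBIC)
cv2.imwrite('pics/w1b.png',b)
E
```

```text
(no output)
```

View pics/w1a.png

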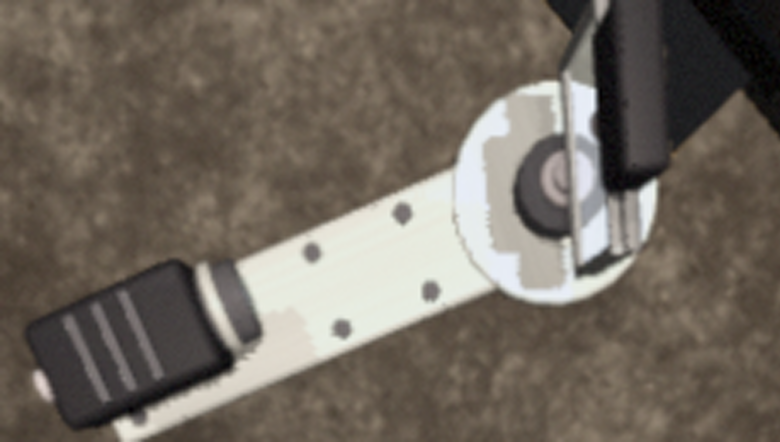

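View pics/w1b.png

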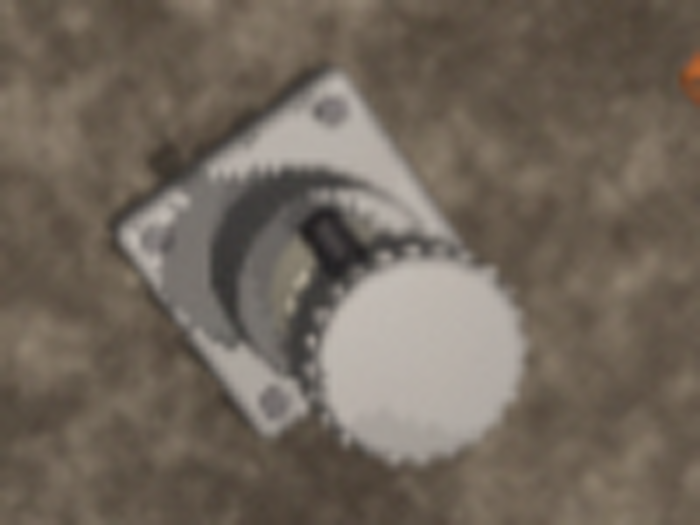

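Crop readings: disc centre (556,192), hole-pair midpoints (416,252) and (327,290), barrel front about (248,300). In the second crop, the cap top centre is (422,358) and the pin tip is (320,222).

```bash
python3 - <<'E'
from h import *
np.set_printoptions(precision=4,suppress=True)
w=np.load('pics/w1.npy',allow_pickle=True).item()
t=grab_frame('top')
A=lambda p:(np.array(p)/3.4+[160,0]); B=lambda p:np.array(p)/7+[300,135]; C=lambda p:np.array(p)/5+[215,130]
def L(f,p,z): return onz(f,[p],z)[0]
for f,n,S in ((w,'w',dict(cap=B((422,358)),pin=B((320,222)),disc=A((556,192)),h1=A((416,252)),h2=A((327,290)),lens=A((248,302)))),
 (t,'t',dict(cap=C((485,290)),pin=C((440,289)),disc=C((248,158)),h1=C((208.5,246.5)),h2=C((182,306)),lens=C((152,340))))):
    P={k:L(f,S[k],z) for k,z in dict(cap=.112,pin=.1,disc=.012,h1=.01,h2=.01,lens=.095).items()}
    az=lambda a,b:np.degrees(np.arctan2(*(P[b]-P[a])[[1,0]]))%360
    print(n,P,'\n az bar',az('disc','h1'),az('disc','h2'),az('disc','lens'),az('h1','h2'),'pin',az('disc','pin'),'cap->pin',az('cap','pin'),
     [np.linalg.norm((P[a]-P[b])[:2]) for a,b in (('disc','lens'),('cap','pin'),('disc','pin'))])
E
```

```text
w {'cap': array([ 0.5693, -0.2284,  0.112 ]), 'pin': array([ 0.5727, -0.2014,  0.1   ]), 'disc': array([ 0.656 , -0.0889,  0.012 ]), 'h1': array([ 0.5999, -0.0651,  0.01  ]), 'h2': array([ 0.5634, -0.0495,  0.01  ]), 'lens': array([ 0.54  , -0.0423,  0.095 ])} 
 az bar 157.0323166228401 156.97712144908235 158.12965134650455 156.89251804136597 pin 233.50039212473115 cap->pin 82.71686693412057 [np.float64(0.12498310197514087), np.float64(0.027244936688873865), np.float64(0.13994471563109134)]
t {'cap': array([ 0.5684, -0.2312,  0.112 ]), 'pin': array([ 0.5692, -0.2059,  0.1   ]), 'disc': array([ 0.6546, -0.0893,  0.012 ]), 'h1': array([ 0.599 , -0.0662,  0.01  ]), 'h2': array([ 0.5615, -0.0509,  0.01  ]), 'lens': array([ 0.5354, -0.039 ,  0.095 ])} 
 az bar 157.50124637244218 157.56667062016413 157.14745777529356 157.66396697546185 pin 233.7960150903544 cap->pin 88.15713753190755 [np.float64(0.1293854407081487), np.float64(0.025348561476475663), np.float64(0.14452720354585408)]
```

Request:
arm_command(linear=[[2,-2,-5],[4.5,-5,-10],[6.9,-7.4,-15],[6.9,-7.4,-19.5],[6.9,-7.4,-20.4],[6.9,-7.4,-20.4]], dr=[[0,0,0],[0,0,0],[0,0,0],[0,0,0],[0,0,0],[0,0,0]])

```text
clock: 4.62
tcp_pos: [0.5692, -0.2302, 0.145]
orientation: [0.0, 0.923, 0.384, 0.0]
wrist_force: [-0.1, -0.8, 0.3]
grip_width: 0.0
grip_force: 0.0
```

```bash
python3 - <<'E'
from h import *
np.set_printoptions(precision=4,suppress=True)
s=read_state();print(s['clock'],s['tcp_pos'],s['wrist_force'])
f=grab_frame('wrist');t=f['img'][:,:,::-1]
p=px(f,np.array(s['tcp_pos'])-[0,0,.017])[0];print(p)
cv2.imwrite('pics/w2.png',t)
E
```

```text
4.625 [ 0.5692 -0.2302  0.145 ] [-0.0608 -0.7918  0.2933]
[277.647  272.9356]
```

View pics/w2.png

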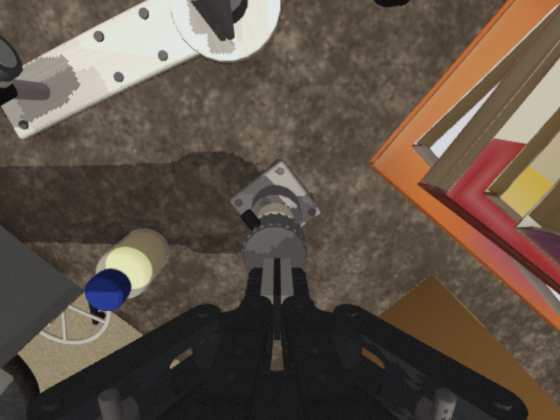

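The fingertips stand over the cap at (275,250), with the pin at (250,218). I press now.

Request:
arm_command(linear=[[0,0,-0.8],[0,0,-1.2],[0,0,-1.5],[0,0,-1.8],[0,0,-2.1],[0,0,-2.3],[0,0,-2.5],[0,0,-2.5]], dr=[[0,0,0],[0,0,0],[0,0,0],[0,0,0],[0,0,0],[0,0,0],[0,0,0],[0,0,0]])

```text
clock: 5.68
tcp_pos: [0.569, -0.2304, 0.1201]
orientation: [-0.0, 0.923, 0.384, 0.0]
wrist_force: [-1.1, 1.5, 4.7]
grip_width: -0.0001
grip_force: 2.5
```

Request:
arm_command(linear=[[0,0,-0.1],[0,0,-0.2],[0,0,-0.2],[0,0,-0.2]], dr=[[0,0,0],[0,0,0],[0,0,0],[0,0,0]])

```text
clock: 6.18
tcp_pos: [0.5691, -0.2304, 0.1191]
orientation: [-0.0, 0.923, 0.384, 0.001]
wrist_force: [-3.4, 1.9, 10.6]
grip_width: 0.0003
grip_force: 5.2
```

Request:
arm_command(linear=[[0,0,-0.1],[0,0,-0.2],[0,0,-0.2],[0,0,-0.2]], dr=[[0,0,0],[0,0,0],[0,0,0],[0,0,0]])

```text
clock: 6.68
tcp_pos: [0.5692, -0.2305, 0.119]
orientation: [-0.0, 0.923, 0.384, 0.001]
wrist_force: [-5.2, 3.3, 19.6]
grip_width: -0.0
grip_force: 9.8
```

The cap is home: 20 N gives no further travel. I lift off and look at the mirror's grip bar.

Request:
arm_command(linear=[[0,0,4],[0,0,9],[0,0,14],[2,4,17],[4,8,18],[5,11,18],[5,11,18],[5,11,18]], dr=[[0,0,0],[0,0,0],[0,0,0],[0,0,0],[0,0,0],[0,0,0],[0,0,0],[0,0,0]], grip=50, force=40)

```text
clock: 7.68
tcp_pos: [0.6182, -0.1217, 0.295]
orientation: [0.0, 0.924, 0.383, -0.001]
wrist_force: [0.2, -0.5, -0.1]
grip_width: 0.0428
grip_force: 0.0
```

```bash
python3 - <<'E'
from h import *
np.set_printoptions(precision=4,suppress=True)
s=read_state();print(s['clock'],s['tcp_pos'],s['orientation'],s['joints'],s['grip_width'])
f=grab_frame('wrist');t=f['img'][:,:,::-1]
np.save('pics/w3.npy',{k:v for k,v in f.items()},allow_pickle=True)
print(px(f,[[.655,-.089,.172],[.655,-.089,0.01],[.572,-.201,.09]]))
for n in ['grip','cap_top','pin']: print(n,[(np.round(r['centre'],3),round(r['p'],2)) for r in recognise(f,n)[:3]])
cv2.imwrite('pics/w3.png',cv2.resize(t,None,fx=1.42,fy=1.42,interpolation=cv2.INTER_CUBIC))
g=grab_frame('top')
C=lambda p:np.array(p)/5+[215,130]
print(onz(g,[C((245,85))],0),[onz(g,[C((330,30))],z) for z in (0,.1,.2)])
E
```

```text
7.675 [ 0.6182 -0.1217  0.295 ] [ 0.0004  0.9237  0.383  -0.0007] [-0.2106  0.6157  0.6676  1.4288 -0.3873  1.231  -0.2882] 0.0427843681610414
[[280.9237 153.2802]
 [279.1741 138.4492]
 [296.4754 261.5979]]
grip [(array([ 0.661, -0.086,  0.166]), 0.85)]
cap_top [(array([ 0.572, -0.221,  0.099]), 0.69)]
pin [(array([ 0.565, -0.22 ,  0.096]), 0.77)]
[[ 0.7023 -0.0857  0.    ]] [array([[ 0.7386, -0.1381,  0.    ]]), array([[ 0.7194, -0.138 ,  0.1   ]]), array([[ 0.7002, -0.1378,  0.2   ]])]
```

View pics/w3.png

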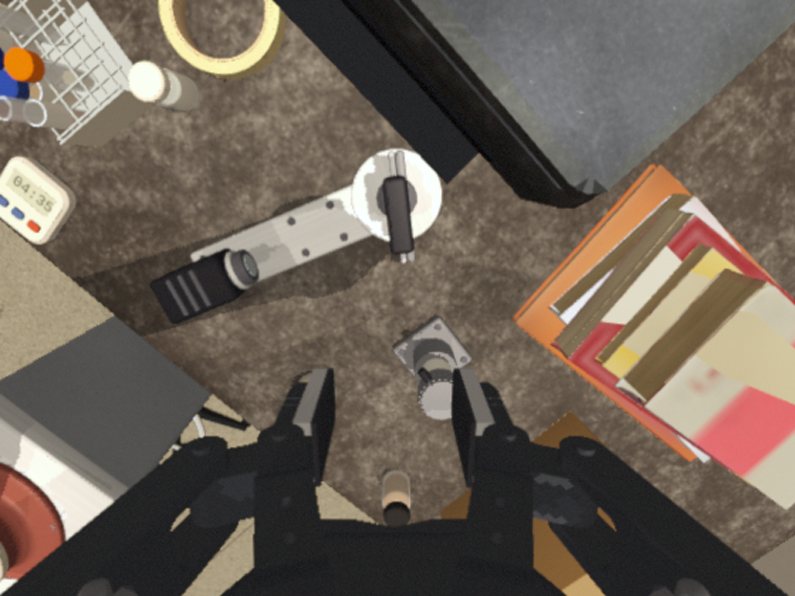

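The bar centre at (399,216) and disc at (397,196) match my projected axis. The bar end points are (398,180) and (401,250), the pin tip is at (423,374), and the lens is at (250,263).

```bash
python3 - <<'E'
from h import *
np.set_printoptions(precision=4,suppress=True)
f=np.load('pics/w3.npy',allow_pickle=True).item()
a,b=onz(f,np.array([[397.5,180],[401.5,250]])/1.42,.172);print(a,b,(a+b)/2,np.degrees(np.arctan2(*(a-b)[[1,0]])))
p=onz(f,[np.array([423,374])/1.42],.09)[0];l=onz(f,[np.array([250,263])/1.42],.09)[0];x=onz(f,[np.array([397,196])/1.42],.012)[0]
az=lambda v:np.degrees(np.arctan2(v[1],v[0]))%360
print(p,l,x,az(p-x),az(l-x))
E
```

```text
[ 0.669  -0.0738  0.172 ] [ 0.643  -0.1032  0.172 ] [ 0.656  -0.0885  0.172 ] 48.61389829677372
[ 0.5716 -0.2039  0.09  ] [ 0.5424 -0.0394  0.09  ] [ 0.6558 -0.0889  0.012 ] 233.77157911670787 156.426908401574
```

Request:
arm_command(linear=[[2,1.7,-3],[3.8,3.3,-6],[3.8,3.3,-9],[3.8,3.3,-12],[3.8,3.3,-13.3],[3.8,3.3,-13.3],[3.8,3.3,-13.3]], dr=[[0,0,2],[0,0,3.6],[0,0,3.6],[0,0,3.6],[0,0,3.6],[0,0,3.6],[0,0,3.6]])

```text
clock: 8.8
tcp_pos: [0.6577, -0.088, 0.1638]
orientation: [0.001, 0.911, 0.412, 0.001]
wrist_force: [-0.0, -1.0, 0.8]
grip_width: 0.0427
grip_force: 0.0
```

Request:
arm_command(linear=[[-0.1,-0.1,-0.3],[-0.1,-0.1,-0.3],[-0.1,-0.1,-0.3],[-0.1,-0.1,-0.3],[-0.1,-0.1,-0.3],[-0.1,-0.1,-0.3]], dr=[[0,0,0],[0,0,0],[0,0,0],[0,0,0],[0,0,0],[0,0,0]], grip=0, force=30)

```text
clock: 9.55
tcp_pos: [0.6557, -0.0885, 0.16]
orientation: [-0.0, 0.911, 0.413, -0.0]
wrist_force: [-2.5, -0.3, 4.9]
grip_width: 0.014
grip_force: 30.1
```

Request:
arm_command(linear=[[0,0,0],[0,0,0],[0,0,0],[0,0,0],[0,0,0],[0,0,0],[0,0,0],[0,0,0],[0,0,0],[0,0,0],[0,0,0],[0,0,0],[0,0,0],[0,0,0]], dr=[[0,0,3],[0,0,8],[0,0,13],[0,0,18],[0,0,23],[0,0,28],[0,0,33],[0,0,38],[0,0,43],[0,0,48],[0,0,53],[0,0,56.5],[0,0,56.5],[0,0,56.5]])

```text
clock: 11.3
tcp_pos: [0.6558, -0.0883, 0.1599]
orientation: [-0.0, 0.608, 0.794, 0.001]
wrist_force: [-3.2, 0.5, 5.2]
grip_width: 0.0138
grip_force: 29.2
```

```bash
python3 - <<'E'
from h import *
np.set_printoptions(precision=4,suppress=True)
s=read_state();q=s['orientation'];print(s['clock'],s['tcp_pos'],q,2*np.degrees(np.arctan2(q[2],q[1]))-90,s['wrist_force'],s['ft_torque'],s['grip_width'],s['grip_force'])
for n in ['wrist','top','side']:
    f=grab_frame(n)
    for k in ['sight','glass','pin','cap_top','lens']: print(n,k,[(np.round(r['centre'],3),round(r['p'],2)) for r in recognise(f,k)[:2]])
    if n=='wrist': cv2.imwrite('pics/w4.png',cv2.resize(f['img'][:,:,::-1],None,fx=1.42,fy=1.42)); np.save('pics/w4.npy',{k:v for k,v in f.items()},allow_pickle=True)
E
```

```text
11.3 [ 0.6558 -0.0883  0.1599] [-0.0002  0.6083  0.7937  0.0005] 15.064635333176284 [-3.1622  0.4951  5.185 ] [ 0.1435  0.6099 -0.0734] 0.013785791303039677 29.17450726032257
wrist sight []
wrist glass [(array([ 0.654, -0.074,  0.17 ]), 0.56)]
wrist pin []
wrist cap_top []
wrist lens [(array([ 0.547, -0.044,  0.081]), 0.9)]
top sight []
top glass [(array([ 0.569, -0.227,  0.103]), 0.66)]
top pin [(array([ 0.57 , -0.226,  0.102]), 0.46)]
top cap_top [(array([ 0.573, -0.23 ,  0.103]), 0.43)]
top lens [(array([ 0.573, -0.068,  0.009]), 0.8)]
side sight []
side glass [(array([ 0.665, -0.105,  0.11 ]), 0.74)]
side pin [(array([ 0.577, -0.233,  0.098]), 0.65), (array([0.419, 0.156, 0.018]), 0.25)]
side cap_top [(array([ 0.575, -0.236,  0.098]), 0.66)]
side lens [(array([ 0.604, -0.066,  0.013]), 0.67)]
```

View pics/w4.png

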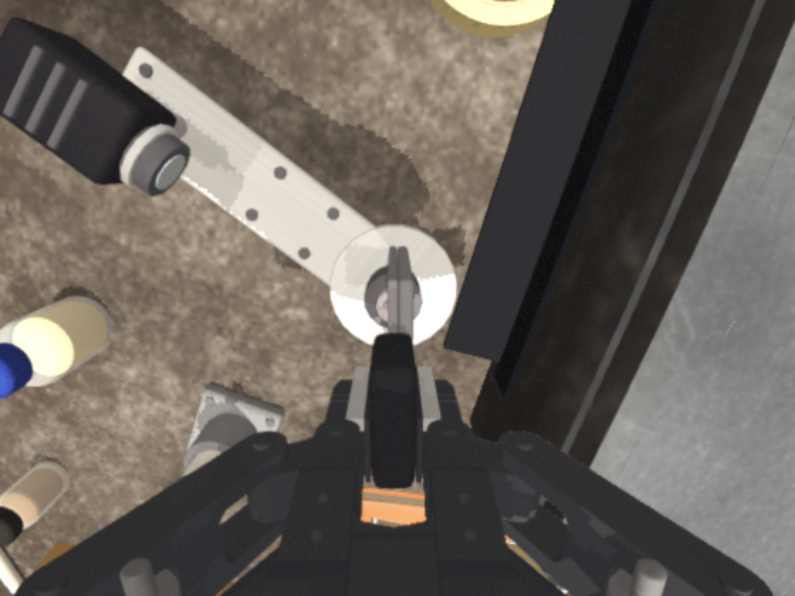

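The bar sits squarely between the pads, with its ends at (393,335) and (393,485). Tool yaw is 15.1°, so the mirror faces 195.1° against a target of about 195.2°. The cap reads home. I hand in while holding.

```bash
python3 -c "
from cell import *
print(close_job())"
```

```text
the job is handed in; nothing more can be done
None
```

I pressed the cap home (no further travel at about 20 N), then turned the mirror to face 195.1° (the target I worked out was about 195.2°) and handed the job in at about 11.5 s, still holding it; I did not check the bench camera's own view.

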